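# Roll the loose edge trim of the lab bench ledge home

### The job

The black edge trim of the green bench ledge stands proud. Take the hand roller from its blue holder and roll it along the trim, from the yellow-marked end to the other end, rolling on the wheel with firm pressure (15 to 20 N; above 26 N the ledge cracks) so that every piece is pressed fully home, then set the roller gently back in its holder, upright as it stood. Touch the ledge with nothing but the roller, and leave the beaker, the bottle and the jar where they are.

Things in the scene. Friction and masses are not known exactly. Their poses are not given: they have to be found in the camera images.
- ledge: Green raised ledge, 214 long (its x) x 105 wide (its y), about 50 high, fixed on two levelling feet; origin on the bench top under its middle, z up. Seven black rigid trim pieces, each 22 long x 30 wide, lie along its x, centred at y = +30: piece 1 at x = -72, then every 24 mm to piece 7 at x = +72. A yellow block (21 x 33, level with the green top) at x = -96 marks the start, beside piece 1.
- strip_start (a point): nominal point on piece 1, at its home level (52 mm above the bench, 2 mm above the green top); axes as the ledge's, the strip runs to +x. The feet are set differently each time and this point does not show it: the true level is up to 5 mm higher or lower, and the ledge up to 0.03 rad out of level along its x (2 mm at the ends), so the depth must be felt.
- strip_end (a point): the same nominal point on piece 7, 144 mm further along. A piece stands up to 5 mm above its home level, slides down against about 4 N of friction, stays where it is left, and ends on a hard stop. The ledge as a whole gives about 1 mm for each 16 N and springs back.
- trim1 (a joint): how far trim piece 1 (number 1 from the yellow mark) is pressed down, in m: 0 = fully proud, 0.005 = fully home, counted as home above 0.0035
- trim2 (a joint): how far trim piece 2 (number 2 from the yellow mark) is pressed down, in m: 0 = fully proud, 0.005 = fully home, counted as home above 0.0035
- trim3 (a joint): how far trim piece 3 (number 3 from the yellow mark) is pressed down, in m: 0 = fully proud, 0.005 = fully home, counted as home above 0.0035
- trim4 (a joint): how far trim piece 4 (number 4 from the yellow mark) is pressed down, in m: 0 = fully proud, 0.005 = fully home, counted as home above 0.0035
- trim5 (a joint): how far trim piece 5 (number 5 from the yellow mark) is pressed down, in m: 0 = fully proud, 0.005 = fully home, counted as home above 0.0035
- trim6 (a joint): how far trim piece 6 (number 6 from the yellow mark) is pressed down, in m: 0 = fully proud, 0.005 = fully home, counted as home above 0.0035
- trim7 (a joint): how far trim piece 7 (number 7 from the yellow mark) is pressed down, in m: 0 = fully proud, 0.005 = fully home, counted as home above 0.0035
- roller: Hand roller, loose, 0.3 to 0.5 kg, 124 tall: white wheel (diameter 44, 24 wide) in a steel fork (35 wide), a grey guard plate 76 (x) x 66 (y) from 52 to 60 above the wheel's lowest point, and an upright square wooden handle 26 x 26 from 60 to 124. Origin at the wheel's lowest point, z up the handle, y along the axle; it rolls along its own x, either way.
- roller_grip (a point): middle of the handle, on its axis, 92 mm above the wheel's lowest point and 70 mm above the axle; axes as the roller's
- roller_axle (a point): centre of the wheel (radius 22 mm)
- wheel (a joint): angle of the wheel about its axle, rad, runs freely without limit
- holder: Blue open box fixed on the bench in which the roller stands: pocket 56 (x) x 46 (y), walls 5 thick, rim 62 mm above the bench, foot 100 x 90; origin on the bench top under its middle. The wheel hangs in the pocket and the roller's guard plate rests on the rim, so that the roller's origin is 10 mm above the bench; the roller's x along the holder's x, either way round.
- holder_seat (a point): centre of the holder's rim, 62 mm above the bench
- beaker_mid (a point): middle of a glass beaker, radius 34, height 85; leave alone
- bottle_mid (a point): middle of a yellow bottle with green cap, radius 30, height 170; leave alone
- jar_mid (a point): middle of a small amber jar with blue lid, radius 24, height 55; leave alone

How it is judged:
On the way, in this order (a step that is already met when the one before it is completed fails the run):
1. the roller is over trim piece 1 from the yellow mark, pressing with over 11 N, and the piece is home (over 3.5 of 5 mm down) (x of roller_axle in the frame of ledge between -0.084 and -0.06 m and y of roller_axle in the frame of ledge between 0.015 and 0.045 m and contact force between roller and ledge above 11 N and value of joint trim1 above 0.0035 m), for 0.1 s.
2. the roller is over trim piece 2 from the yellow mark, pressing with over 11 N, and the piece is home (over 3.5 of 5 mm down) (x of roller_axle in the frame of ledge between -0.06 and -0.036 m and y of roller_axle in the frame of ledge between 0.015 and 0.045 m and contact force between roller and ledge above 11 N and value of joint trim2 above 0.0035 m), for 0.1 s.
3. the roller is over trim piece 3 from the yellow mark, pressing with over 11 N, and the piece is home (over 3.5 of 5 mm down) (x of roller_axle in the frame of ledge between -0.036 and -0.012 m and y of roller_axle in the frame of ledge between 0.015 and 0.045 m and contact force between roller and ledge above 11 N and value of joint trim3 above 0.0035 m), for 0.1 s.
4. the roller is over trim piece 4 from the yellow mark, pressing with over 11 N, and the piece is home (over 3.5 of 5 mm down) (x of roller_axle in the frame of ledge between -0.012 and 0.012 m and y of roller_axle in the frame of ledge between 0.015 and 0.045 m and contact force between roller and ledge above 11 N and value of joint trim4 above 0.0035 m), for 0.1 s.
5. the roller is over trim piece 5 from the yellow mark, pressing with over 11 N, and the piece is home (over 3.5 of 5 mm down) (x of roller_axle in the frame of ledge between 0.012 and 0.036 m and y of roller_axle in the frame of ledge between 0.015 and 0.045 m and contact force between roller and ledge above 11 N and value of joint trim5 above 0.0035 m), for 0.1 s.
6. the roller is over trim piece 6 from the yellow mark, pressing with over 11 N, and the piece is home (over 3.5 of 5 mm down) (x of roller_axle in the frame of ledge between 0.036 and 0.06 m and y of roller_axle in the frame of ledge between 0.015 and 0.045 m and contact force between roller and ledge above 11 N and value of joint trim6 above 0.0035 m), for 0.1 s.
7. the roller is over trim piece 7 from the yellow mark, pressing with over 11 N, and the piece is home (over 3.5 of 5 mm down); its wheel has turned over 3.5 rad (x of roller_axle in the frame of ledge between 0.06 and 0.084 m and y of roller_axle in the frame of ledge between 0.015 and 0.045 m and contact force between roller and ledge above 11 N and value of joint trim7 above 0.0035 m and (value of joint wheel above 3.5 rad or value of joint wheel below -3.5 rad)), for 0.1 s.
At the end, for the whole second after the job is handed in: All seven trim pieces are home (each pressed down more than 3.5 of its 5 mm) and the roller stands released, upright (within 0.08 rad) and at rest in its holder, its guard plate on the rim (origin within 15 mm of the holder's axis and within 4 mm of 10 mm above the bench) (value of joint each of trim1, trim2, trim3, trim4, trim5, trim6, trim7 above 0.0035 m and horizontal distance between roller and holder below 0.015 m and z of roller in the frame of holder between 0.006 and 0.014 m and angle between roller's own z axis and vertical below 0.08 rad and linear speed of roller below 0.02 m/s); the robot touches nothing.
It fails at once if the roller presses the ledge with more than 26 N (contact force between roller and ledge above 26 N).
It fails at once if the fingers or the arm touch the ledge or its trim (contact force between any of the fingers, the arm and ledge above 1 N).
It fails at once if the roller is dropped into its holder (it lands at over 0.4 m/s, a fall of some 8 mm) (horizontal distance between roller and holder below 0.03 m and z of roller in the frame of holder below 0.018 m and linear speed of roller above 0.4 m/s).
It fails at once if the beaker, the bottle or the jar is moved by more than 20 mm (distance of any of beaker_mid, bottle_mid, jar_mid from where it was at the start of the episode above 0.02 m).
It also fails if it takes over 72 s, if anything falls off the work surface, if the arm or the gripper's body presses on something with over 40 N, if the wrist force passes 120 N, or if a joint passes its speed limit or range.

### The arm

A 6-joint arm with a two-finger parallel gripper is mounted at the origin on the work surface. World frame = base frame: x ahead of the robot, y to its left, z up, the work surface at z = 0. Lengths are in m, angles in rad, forces in N, time in s.
With the tool pointing down it reaches from about 0.25 to 0.8 m from the base axis. Payload 8.5 kg.
Tool frame: the origin (TCP) lies midway between the tips of the shut fingers; the grasp point (between the pads) lies 19 mm behind it; z points along the fingers, x is the direction in which the jaws open and shut, and the axes are right-handed (so a half turn about z gives the same grasp; the last joint's range is limited). The gripper opens to 85 mm and grips with 20 to 120 N. Pads are 22 mm wide; open, the fingers measure 114 mm over their backs; the gripper's body (76 mm by 85 mm) begins 54 mm behind the grasp point. The pads swing forward as they close: fully open they stand 13 mm farther back than shut.
Start: joints at [-1.114, 0.238, -0.013, 1.319, 0, 1.571], TCP at [0.232, -0.471, 0.231] pointing down, gripper open.
Joint ranges: [-2.66, 2.66], [-1.03, 1.9], [-1.14, 1.46], [-1.82, 2.27], [-1.45, 1.34], [-3.14, 3.14]. Speed limits (rad/s): [2.22, 2.22, 2.79, 3.14, 3.14, 3.14].

### API

Orientations are given as a rotation vector (axis times angle).
In Python, from workcell import sensors, imaging, workorder gives the robot as it stands.
- The arm moves only by the tool apply_moves, never from a script. Its argument "deltas" is a list that holds one entry, the list of rows, each a list of 4 numbers: the shift along the tool's x, y, z in mm, then the turn about the tool's z in degrees. A call has 1 to 5 rows; each row shifts and turns the commanded pose from where the row before left it, along the tool's axes as they then stand; what a row does not reach is not made up. A row lasts 1/10 s, in which the tool goes at most 50 mm and 8.59 degrees, less where a joint would pass 70% of its speed; a pose out of reach is approached as far as the arm can. A call is refused whole if a number of a shift passes 50 or a number of a turn 8.59, either way. A call with a gripper value outside its range is refused whole. "claw" is the opening, from 0 (shut) to 1 (fully open), set as the call begins (left out, the last holds). The fingers move at their own pace and stop on an object; "force" is the grip in N (left out, the last holds). Time passes only in rows, so rows that do not move let the fingers close. It gives the time, the measured TCP pose, the force and the opening at its end, in the units of the state.
- sensors.sense(): the state, without advancing time (a new reading comes with each control period).
- imaging.snapshot(name): name is "side" or "top"; returns a dict with "frame" (384x512x3 uint8, blue, green, red), "range_z" (384x512 float32, m along the optical axis (not along the pixel's ray), 0 where there is no reading), "fx", "fy", "cx", "cy" (pixels), "xyz" and "attitude" of the camera in the world. Camera axes: x right, y up, looking along -z (the intrinsics and any distortion apply to the point x, -y, -z); pixel columns grow to the right and rows downward; lengths in m; the calibration is good to about 2 mm. A picture is of the moment at which its call begins.
- workorder.hand_in(): hands the job in, once; it reports no verdict.
The state is a dict: "t": time; "joint_positions": joint angles; "joint_vel": joint speeds; "joint_torque": joint torques, N m; "tcp_pos": TCP position; "orientation": TCP orientation; "ft_force": force on the tool from outside, world axes, zero at the start; "moment": the same for the moment, N m; "finger_gap": finger opening in m.
Only numpy, scipy, OpenCV 4.12 (cv2) and the standard library are available. Lean on these libraries where they do the work, as an engineer would, in place of code of your own. Each camera call takes 0.05 s, during which the arm holds its last target.

## Working session

There is one attempt and no reset: what is moved stays moved. The work goes in short steps, Python scripts to look and compute and a tool call to move; the robot and the scene stay as the last step left them, time stands still between calls to the robot, and variables do not carry over. Pictures are saved under pics/ and viewed, and the job is handed in when it is done.

Besides the shell and the picture viewer there is one more tool, called after "Call:" as name(argument=value, ...), one argument or row to a line, values as JSON. apply_moves: Moves the arm, as the interface text tells. Its arguments: {"type":"object","properties":{"deltas":{"type":"array"},"claw":{"type":"number"},"force":{"type":"number"}},"required":["deltas"]}

```bash
ls; mkdir -p pics; python3 - <<'E'
from workcell import sensors, imaging
import cv2,numpy as np
print(sensors.sense())
for n in("top","side"):
    s=imaging.snapshot(n)
    cv2.imwrite(f"pics/{n}0.png",s["frame"]); np.savez(f"{n}0.npz",**s)
    print(n,{k:s[k] for k in("fx","fy","cx","cy","xyz","attitude")},s.keys())
E
```

```text
pics
{'t': 0.0, 'joint_positions': array([-1.11399320e+00,  2.38795841e-01, -1.42370581e-02,  1.31919656e+00,
       -1.66715819e-05,  1.57080381e+00]), 'joint_vel': array([ 0.00209751,  0.00081713, -0.00070902,  0.00067856,  0.00084085,
       -0.00105342]), 'joint_torque': array([ 2.47897558e-03, -5.38779473e+01,  3.46436191e+01,  1.82399660e-02,
        1.76567655e-04,  1.69523940e-05]), 'tcp_pos': array([ 0.23138447, -0.47080911,  0.23067642]), 'orientation': array([-2.66609262e+00,  1.66038554e+00,  1.92428693e-03]), 'ft_force': array([ 0.1851451 ,  0.47141967, -0.66906014]), 'moment': array([ 0.01305931, -0.00943391, -0.03704353]), 'finger_gap': 0.08540953203692095}
top {'fx': 365.65430839799575, 'fy': 365.65430839799575, 'cx': 257.9946684663937, 'cy': 186.11372845321668, 'xyz': array([0.49778761, 0.01715438, 0.90338074]), 'attitude': array([ 0.14174847, -0.11725302, -1.59654379])} dict_keys(['frame', 'range_z', 'fx', 'fy', 'cx', 'cy', 'xyz', 'attitude'])
side {'fx': 494.49655755832765, 'fy': 494.49655755832765, 'cx': 257.6825515718063, 'cy': 193.29761585818545, 'xyz': array([ 0.43783709, -0.84522254,  0.76723979]), 'attitude': array([ 0.9166543 , -0.09084811, -0.19931215])} dict_keys(['frame', 'range_z', 'fx', 'fy', 'cx', 'cy', 'xyz', 'attitude'])
```

View pics/top0.png

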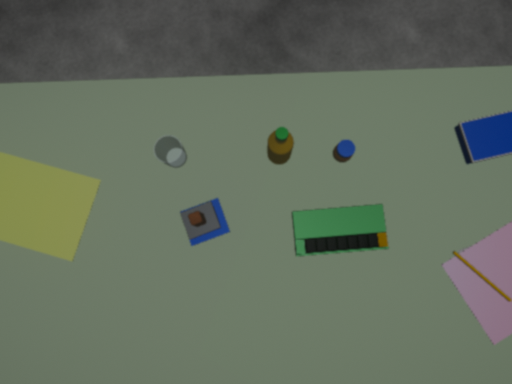

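View pics/side0.png

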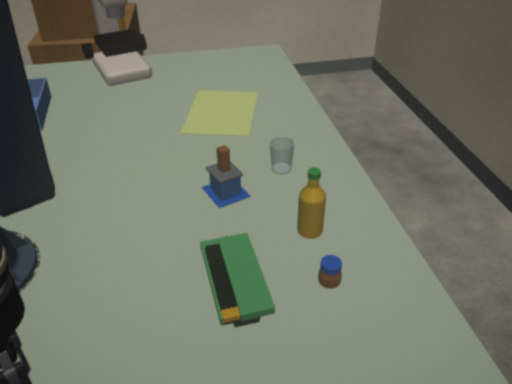

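```bash
cat > h.py <<'E'
import numpy as np,cv2
from scipy.spatial.transform import Rotation as R
def cloud(s):
    z=s["range_z"].astype(float);v,u=np.mgrid[:z.shape[0],:z.shape[1]]
    x=(u-s["cx"])/s["fx"]*z;y=(v-s["cy"])/s["fy"]*z
    P=np.stack([x,-y,-z],-1)@R.from_rotvec(s["attitude"]).as_matrix().T+s["xyz"]
    P[z<=0]=np.nan
    return P
def hsv(s): return cv2.cvtColor(s["frame"],cv2.COLOR_BGR2HSV)
def rect(P):
    r=cv2.minAreaRect((P[:,:2]*1000).astype(np.float32)); return np.round(r[0],1),np.round(r[1],1),round(r[2],2)
E
python3 - <<'E'
from h import *
for n in("top","side"):
    s=dict(np.load(n+"0.npz")); P=cloud(s);H=hsv(s)
    m0=np.isfinite(P[...,0])
    h,S,V=[H[...,i].astype(int) for i in range(3)]
    X,Y,Z=P[...,0],P[...,1],P[...,2]
    print(n,"bench z",np.nanmedian(Z[(S<70)&(abs(Z)<.03)]) )
    def show(k,m):
        m=m&m0
        m=cv2.morphologyEx(m.astype(np.uint8),cv2.MORPH_OPEN,np.ones((2,2)))
        nl,l,st,c=cv2.connectedComponentsWithStats(m)
        for i in range(1,nl):
            if st[i,4]>25:
                p=P[l==i]; print(k,st[i,4],"px",c[i].round(0),rect(p),"z",np.percentile(p[:,2],[2,10,50,90,98]).round(4))
    g=(X>.2)&(X<.8)&(abs(Y)<.5)
    show("green",g&(h>50)&(h<75)&(S>150)&(Z>.02))
    show("black",g&(V<40)&(Z>.03))
    show("orange",g&(h<28)&(S>150)&(Z>.02))
    show("blue",g&(h>105)&(h<130)&(S>120))
    show("blueTop",g&(h>105)&(h<130)&(S>120)&(Z>.03))
    show("grey",g&(S<90)&(Z>.05))
E
```

```text
top bench z -0.0006927880704856171
green 99 px [282. 134.] (array([728. , -26.4]), array([21.6, 22.9]), 73.96) z [0.1637 0.1671 0.1692 0.1705 0.1721]
black 883 px [343. 244.] (array([ 498.9, -162. ]), array([ 29.2, 166.5]), 3.6) z [nan nan nan nan nan]
orange 335 px [281. 146.] (array([726.9, -40.5]), array([27.5, 77.9]), 36.82) z [nan nan nan nan nan]
orange 124 px [382. 240.] (array([ 502.7, -263.5]), array([23.3, 39.2]), 17.75) z [nan nan nan nan nan]
blue 262 px [471. 138.] (array([ 738. , -488.1]), array([25.7, 96.2]), 86.78) z [nan nan nan nan nan]
blue 97 px [464. 146.] (array([ 730.6, -480.7]), array([88.7,  4.6]), 11.26) z [nan nan nan nan nan]
blue 242 px [346. 149.] (array([ 723.3, -193.1]), array([39.2, 58.1]), 6.49) z [nan nan nan nan nan]
blue 474 px [215. 226.] (array([561. , 160.9]), array([88.1, 97.6]), 18.65) z [nan nan nan nan nan]
blueTop 262 px [471. 138.] (array([ 738. , -488.1]), array([25.7, 96.2]), 86.78) z [nan nan nan nan nan]
blueTop 241 px [346. 149.] (array([ 723.3, -192.9]), array([39.2, 57.8]), 6.49) z [nan nan nan nan nan]
grey 384 px [168. 150.] (arr
[... 1162 characters left out ...]
[ 738.6, -185.4]), array([68.1, 29.2]), 28.11) z [nan nan nan nan nan]
grey 2580 px [19. 78.] (array([ -86.7, 1206.4]), array([  22.5, 2613.7]), 14.07) z [nan nan nan nan nan]
grey 507 px [282. 148.] (array([747.1, 286.4]), array([180.9,  64.1]), 71.84) z [nan nan nan nan nan]
grey 437 px [225. 174.] (array([585.4, 170. ]), array([125.6,  72.1]), 28.79) z [nan nan nan nan nan]
grey 1779 px [ 11. 308.] (array([ 164.2, -253.5]), array([ 30.4, 529.4]), 22.92) z [nan nan nan nan nan]
grey 81 px [213. 249.] (array([502.6, -88.9]), array([37.5, 19.5]), 28.86) z [0.0476 0.0492 0.0514 0.053  0.0537]
grey 162 px [220. 272.] (array([ 505.4, -158.9]), array([28.5, 56.3]), 13.09) z [nan nan nan nan nan]
```

```bash
python3 - <<'E'
import cv2,numpy as np
a=cv2.imread("pics/top0.png");b=cv2.imread("pics/side0.png")
c=lambda i,x0,y0,w,h,k:cv2.resize(cv2.convertScaleAbs(i[y0:y0+h,x0:x0+w],alpha=2),None,fx=k,fy=k,interpolation=cv2.INTER_NEAREST)
cv2.imwrite("pics/z1.png",np.hstack([c(a,170,190,75,65,5),c(a,285,195,110,65,5)][:1]+[c(a,286,198,80*1,65,5)]))
cv2.imwrite("pics/z2.png",c(a,285,195,110,65,7))
cv2.imwrite("pics/z3.png",c(b,190,140,100,190,3))
E
```

```text
(no output)
```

View pics/z1.png

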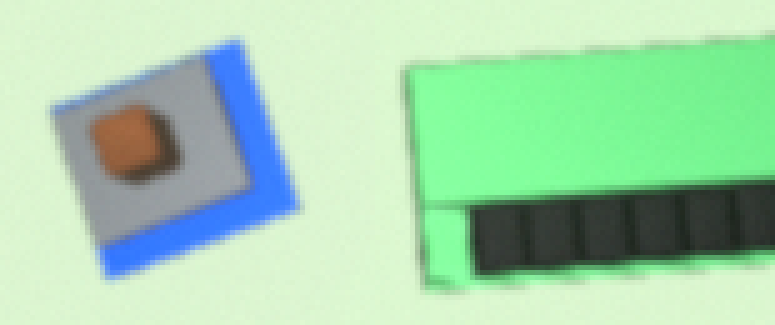

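View pics/z2.png

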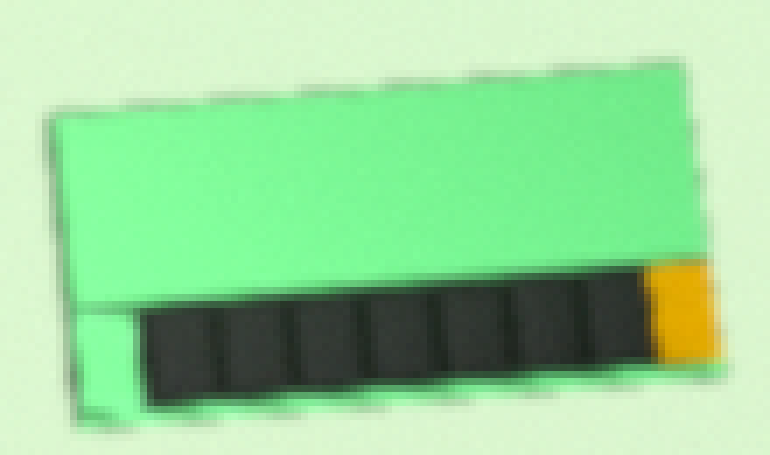

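View pics/z3.png

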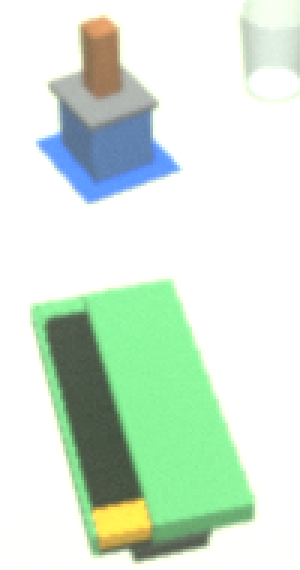

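```bash
cat >> h.py <<'E'
def ray(s,u,v,z):
    d=R.from_rotvec(s["attitude"]).apply([(u-s["cx"])/s["fx"],-(v-s["cy"])/s["fy"],-1]); o=s["xyz"]
    return o+d*(z-o[2])/d[2]
def proj(s,p):
    q=(np.atleast_2d(p)-s["xyz"])@R.from_rotvec(s["attitude"]).as_matrix()
    return np.c_[s["cx"]-s["fx"]*q[:,0]/q[:,2], s["cy"]+s["fy"]*q[:,1]/q[:,2]]
E
python3 - <<'E'
from h import *
t=dict(np.load("top0.npz"))
def rep(n,pts,z,off,k):
    W=np.array([ray(t,(x-(k-1)/2)/k+off[0],(y-(k-1)/2)/k+off[1],z) for x,y in pts])*1000
    print(n,W[:,:2].round(1).tolist(),"c",W[:,:2].mean(0).round(1))
    for i in range(len(W)):
        d=W[(i+1)%len(W)]-W[i]; print("   len %.1f ang %.1f"%(np.hypot(d[0],d[1]),np.degrees(np.arctan2(d[1],d[0]))))
rep("plate",[(52,107),(205,55),(250,188),(100,245)],.070,(170,190),5)
rep("foot B,C,D",[(241,40),(298,208),(107,279)],.004,(170,190),5)
rep("handle top",[(90,115),(145,102),(163,152),(110,172)],.134,(170,190),5)
rep("ledge top",[(52,120),(685,62),(708,262),(722,365),(80,420)],.05,(285,195),7)
rep("strip",[(140,312),(645,268),(655,362),(148,408)],.055,(285,195),7)
rep("yellow",[(645,265),(710,260),(722,358),(657,363)],.05,(285,195),7)
# side corner check
s=dict(np.load("side0.npz"))
def rs(n,pts,z):
    W=np.array([ray(s,(x-1)/3+190,(y-1)/3+140,z) for x,y in pts])*1000
    print(n,W[:,:2].round(1).tolist(),W[:,:2].mean(0).round(1))
rs("plate",[(48,87),(120,70),(158,103),(92,127)],.070)
rs("ledge",[(33,305),(172,282),(253,508),(98,548)],.05)
rs("handle top",[(81,27),(103,19),(118,28),(94,38)],.134)
rs("yellow",[(94,507),(147,498),(154,530),(100,545)],.05)
E
```

```text
plate [[583.9, 208.6], [605.7, 138.1], [544.2, 118.1], [520.5, 186.4]] c [563.6 162.8]
   len 73.8 ang -72.8
   len 64.7 ang -161.9
   len 72.3 ang 109.1
   len 67.1 ang 19.3
foot B,C,D [[621.2, 129.7], [537.5, 102.6], [505.8, 196.3]] c [554.8 142.9]
   len 88.0 ang -162.1
   len 98.9 ang 108.7
   len 133.3 ang -30.0
handle top [[573.4, 177.8], [578.2, 154.4], [556.8, 146.9], [549.1, 169.2]] c [564.4 162.1]
   len 23.8 ang -78.3
   len 22.7 ang -160.5
   len 23.7 ang 109.1
   len 25.7 ang 19.3
ledge top [[576.4, -49.2], [589.4, -260.7], [523.1, -262.7], [489.6, -264.4], [477.8, -54.1]] c [ 531.3 -178.2]
   len 211.8 ang -86.5
   len 66.3 ang -178.3
   len 33.5 ang -177.1
   len 210.6 ang 93.2
   len 98.7 ang 2.8
strip [[512.1, -74.9], [521.6, -240.4], [491.3, -241.1], [481.2, -76.0]] c [ 501.5 -158.1]
   len 165.8 ang -86.7
   len 30.4 ang -178.5
   len 165.5 ang 93.5
   len 31.0 ang 2.0
yellow [[522.8, -242.0], [523.8, -263.4], [491.9, -264.6], [490.9, -243.3]] c [ 507.3 -253.3]
   len 21.4 ang -87.3
   len 31.9 ang -177.9
   len 21.3 ang 92.7
   len 31.9 ang 2.4
plate [[519.8, 177.4], [582.4, 189.2], [604.7, 134.6], [546.9, 113.4]] [563.4 153.7]
ledge [[476.9, -62.4], [577.7, -59.9], [586.3, -272.3], [489.3, -281.6]] [ 532.5 -169. ]
handle top [[548.9, 162.1], [567.9, 170.1], [577.5, 154.1], [556.6, 143.6]] [562.7 157.5]
yellow [[491.6, -250.6], [524.5, -250.7], [524.2, -275.7], [490.8, -279.7]] [ 507.8 -264.2]
```

```bash
python3 - <<'E'
from h import *
t=dict(np.load("top0.npz"));s=dict(np.load("side0.npz"))
def box(c,yaw,lx,ly,z,dx=0,dy=0):
    a=np.radians(yaw);Rm=np.array([[np.cos(a),-np.sin(a)],[np.sin(a),np.cos(a)]])
    return np.array([[*(Rm@[dx+i*lx/2,dy+j*ly/2]+c),z] for i,j in((-1,-1),(1,-1),(1,1),(-1,1))])
rc=np.array([.564,.1625]);lc=np.array([.5333,-.157]);
B=[box(rc,108.7,.076,.066,.07),box(rc,108.7,.1,.09,.004),box(rc,108.7,.026,.026,.134),box(lc,93.3,.214,.105,.05),box(lc,93.3,.166,.03,.054,0,.03),box(lc,93.3,.021,.033,.05,-.096,.03)]
for n,S,x0,y0,w,h,k in(("top",t,165,185,235,75,3.4),("side",s,185,140,110,190,3)):
    im=cv2.convertScaleAbs(S["frame"],alpha=2)[y0:y0+h,x0:x0+w];k=4 if n=="side" else 3
    k=3
    im=cv2.resize(im,None,fx=k,fy=k)
    for b in B:
        p=((proj(S,b)-[x0,y0]+.5)*k)
        cv2.polylines(im,[np.round(p*16).astype(np.int32)],True,(0,0,255),1,cv2.LINE_AA,4)
    cv2.imwrite(f"pics/o_{n}.png",im)
E
```

```text
(no output)
```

View pics/o_top.png

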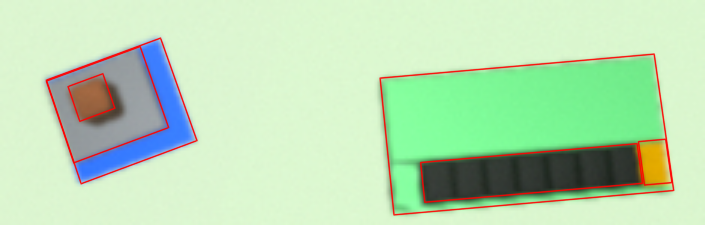

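View pics/o_side.png

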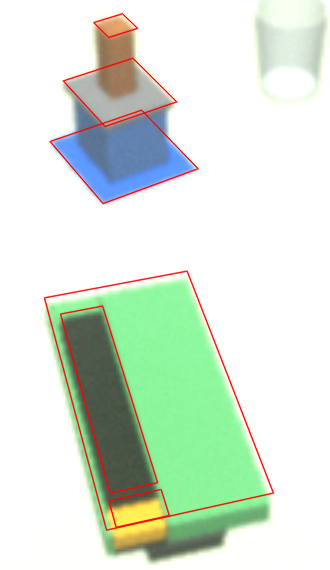

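```bash
python3 - <<'E'
from h import *
for n in("top","side"):
    s=dict(np.load(n+"0.npz")); P=cloud(s);H=hsv(s).astype(int);h,S,V=H[...,0],H[...,1],H[...,2]
    X,Y,Z=P[...,0],P[...,1],P[...,2];g=(X>.42)&(X<.65)&(Y>-.35)&(Y<.02)
    a=np.radians(93.3);lc=[.5333,-.157]
    lx=(X-lc[0])*np.cos(a)+(Y-lc[1])*np.sin(a); ly=-(X-lc[0])*np.sin(a)+(Y-lc[1])*np.cos(a)
    m=g&(h>50)&(h<75)&(Z>.03)&(Z<.07)&(S>110)
    print(n,"green",m.sum(),"lx",np.percentile(lx[m],[1,50,99]).round(4),"ly",np.percentile(ly[m],[1,50,99]).round(4))
    for nm,mm in(("green",m&(ly<.008)),("black",g&(V<60)&(Z>.03)&(Z<.08)),("yellow",g&(h<30)&(S>120)&(Z>.03)&(Z<.08))):
        print(nm,mm.sum(),"lx",np.percentile(lx[mm],[2,50,98]).round(4),"ly",np.percentile(ly[mm],[2,50,98]).round(4))
        A=np.c_[lx[mm],ly[mm],np.ones(mm.sum())];w=np.ones(len(A),bool)
        for _ in range(4):
            c=np.linalg.lstsq(A[w],Z[mm][w],rcond=None)[0];r=Z[mm]-A@c;w=abs(r)<2.5*r[w].std()
        print("   plane",c.round(4),"res",r[w].std().round(4))
    print(n,"S of green",np.median(S[200:225,310:370]) if n=="top" else "")
    mm=(X>.35)&(X<.65)&(Y>-.4)&(Y<.4)&(abs(Z)<.015)&(S<80)
    A=np.c_[X[mm],Y[mm],np.ones(mm.sum())];print("bench",np.linalg.lstsq(A,Z[mm],rcond=None)[0].round(4))
E
```

```text
top green 2739 lx [-0.1031  0.0039  0.1026] ly [-0.0485 -0.0135  0.0502]
green 2201 lx [-0.1015 -0.0006  0.0998] ly [-0.0482 -0.0204  0.0068]
   plane [0.0076 0.0043 0.0441] res 0.0014
black 977 lx [-0.0801  0.0001  0.0802] ly [0.0163 0.0316 0.0463]
   plane [ 0.0073 -0.0034  0.0501] res 0.0015
yellow 130 lx [-0.1059 -0.0948 -0.0828] ly [0.0172 0.0321 0.0471]
   plane [-0.0309  0.0206  0.0386] res 0.0012
top S of green 126.0
bench [ 0.0006 -0.0008 -0.0011]
side green 529 lx [-0.0991 -0.0217  0.0821] ly [-0.045  -0.0102  0.0119]
green 475 lx [-0.0944 -0.0204  0.0664] ly [-0.0437 -0.0125  0.0069]
   plane [0.008  0.0028 0.0445] res 0.0012
black 972 lx [-0.0849 -0.0148  0.0727] ly [0.0178 0.0324 0.0462]
   plane [ 0.0092 -0.0194  0.0511] res 0.0014
yellow 244 lx [-0.1094 -0.1015 -0.0827] ly [0.0162 0.0321 0.0474]
   plane [ 0.1123 -0.0192  0.0532] res 0.0024
side S of green 
bench [-0.0009 -0.0003  0.0003]
```

Call:
apply_moves(
  deltas=[
    [[-14, -19, 0, 0], [-28, -38, 0, 0], [-28, -38, 0, 0], [-28, -38, 0, 0], [-28, -38, 0, 0]],
  ],
  claw=1,
)

```text
t: 0.6
tcp_pos: [0.3297, -0.2809, 0.2311]
orientation: [-2.666, 1.662, 0.001]
ft_force: [0.9, -0.4, 0.6]
finger_gap: 0.0854
```

```bash
cat > st.py <<'E'
from workcell import sensors
from h import *
s=sensors.sense();M=R.from_rotvec(s["orientation"]).as_matrix();p=s["tcp_pos"]
print("t %.2f q"%s["t"],s["joint_positions"].round(3),"tcp",(p*1000).round(1),"xang %.2f"%np.degrees(np.arctan2(M[1,0],M[0,0])),"zax",M[:,2].round(4),"F",s["ft_force"].round(2),"M",s["moment"].round(2),"gap %.4f"%s["finger_gap"])
import sys
if len(sys.argv)>1:
    g=np.array(eval(sys.argv[1]));ga=float(sys.argv[2])
    print("need tool mm",(M.T@(g-p*1000)).round(1),"turn %.2f"%(-(((ga-np.degrees(np.arctan2(M[1,0],M[0,0])))+180)%360-180)))
E
python3 st.py "[564,162.5,230]" 108.7
```

```text
t 0.60 q [-0.706  0.081 -0.208  1.282  0.     1.98 ] tcp [ 329.7 -280.9  231.1] xang -63.87 zax [-2.e-04  4.e-04 -1.e+00] F [ 0.87 -0.41  0.57] M [ 0.04 -0.05 -0.03] gap 0.0854
need tool mm [-294.9 -405.7    1.2] turn -172.57
```

```bash
cat > plan.py <<'E'
# suggests rows: shift axes before turn of each row
from workcell import sensors
from h import *
import sys
g=np.array(eval(sys.argv[1]),float);ga=float(sys.argv[2]);n=int(sys.argv[3]);turn=float(sys.argv[4]) if len(sys.argv)>4 else None
s=sensors.sense();M=R.from_rotvec(s["orientation"]);p=s["tcp_pos"]*1000
x=M.as_matrix()[:,0];d=-(((ga-np.degrees(np.arctan2(x[1],x[0])))+180)%360-180)
if turn is not None:d=turn
for i in range(n):
    print((M.inv().apply((g-p)/n)).round(1),round(d/n,2)); M=M*R.from_rotvec([0,0,np.radians(d/n)])
E
python3 plan.py "[564,162.5,200]" 108.7 21 -172.57
```

```text
[-14.  -19.3   1.5] -8.22
[-11.1 -21.1   1.5] -8.22
[ -8.  -22.5   1.5] -8.22
[ -4.7 -23.4   1.5] -8.22
[ -1.3 -23.8   1.5] -8.22
[  2.1 -23.8   1.5] -8.22
[  5.5 -23.2   1.5] -8.22
[  8.8 -22.2   1.5] -8.22
[ 11.8 -20.7   1.5] -8.22
[ 14.7 -18.8   1.5] -8.22
[ 17.2 -16.5   1.5] -8.22
[ 19.4 -13.9   1.5] -8.22
[ 21.2 -11.    1.5] -8.22
[22.6 -7.8  1.5] -8.22
[23.4 -4.5  1.5] -8.22
[23.9 -1.1  1.5] -8.22
[23.8  2.3  1.5] -8.22
[23.2  5.7  1.5] -8.22
[22.2  8.9  1.5] -8.22
[20.7 12.   1.5] -8.22
[18.7 14.8  1.5] -8.22
```

Call:
apply_moves(
  deltas=[
    [[-14, -19, 1, -8.2], [-11, -21, 1, -8.2], [-8, -22, 1, -8.2], [-5, -23, 1, -8.2], [-1, -24, 1, -8.2]],
  ],
)

```text
t: 1.1
tcp_pos: [0.3845, -0.1769, 0.2261]
orientation: [-3.081, 0.613, 0.001]
ft_force: [0.4, 0.2, 0.5]
finger_gap: 0.0855
```

Call:
apply_moves(
  deltas=[
    [[2, -24, 1, -8.2], [5, -23, 1, -8.2], [9, -22, 1, -8.2], [12, -21, 1, -8.2], [15, -19, 1, -8.2]],
  ],
)

```text
t: 1.6
tcp_pos: [0.4406, -0.0711, 0.2211]
orientation: [-3.1, -0.505, 0.001]
ft_force: [-0.6, -0.5, 0.5]
finger_gap: 0.0855
```

Call:
apply_moves(
  deltas=[
    [[17, -16, 1, -8.2], [19, -14, 1, -8.2], [21, -11, 1, -8.2], [22, -8, 1, -8.2], [23, -4, 1, -8.2]],
  ],
)

```text
t: 2.1
tcp_pos: [0.4956, 0.0326, 0.216]
orientation: [-2.727, -1.559, 0.001]
ft_force: [0.4, -0.3, -0.5]
finger_gap: 0.0855
```

```bash
python3 st.py "[564,162.5,200]" 108.7;python3 plan.py "[564,162.5,200]" 108.7 8
```

```text
t 2.10 q [ 0.066  0.196 -0.108  1.267  0.     0.598] tcp [495.6  32.6 216. ] xang 59.52 zax [-8.e-04  0.e+00 -1.e+00] F [ 0.44 -0.26 -0.54] M [-0.01  0.04  0.03] gap 0.0855
need tool mm [146.7  -7.   15.9] turn -49.18
[18.3 -0.9  2. ] -6.15
[18.3  1.1  2. ] -6.15
[18.1  3.   2. ] -6.15
[17.7  5.   2. ] -6.15
[17.   6.8  2. ] -6.15
[16.2  8.6  2. ] -6.15
[15.2 10.3  2. ] -6.15
[14.  11.9  2. ] -6.15
```

Call:
apply_moves(
  deltas=[
    [[18.3, -0.9, 2, -6.15], [18.3, 1.1, 2, -6.15], [18.1, 3, 2, -6.15], [17.7, 5, 2, -6.15], [17, 6.8, 2, -6.15]],
  ],
)

```text
t: 2.6
tcp_pos: [0.5388, 0.1132, 0.2058]
orientation: [-2.218, -2.225, 0.001]
ft_force: [-0.6, 0.0, -0.3]
finger_gap: 0.0851
```

Call:
apply_moves(
  deltas=[
    [[16.2, 8.6, 2, -6.15], [15.2, 10.3, 2, -6.15], [14, 11.9, 2, -6.15], [0, 0, 0, 0], [0, 0, 0, 0]],
  ],
)

```text
t: 3.1
tcp_pos: [0.5642, 0.1611, 0.1998]
orientation: [-1.84, -2.545, 0.002]
ft_force: [-0.5, -1.3, 0.6]
finger_gap: 0.0851
```

```bash
python3 st.py "[564,162.5,84]" 108.7; python3 - <<'E'
from workcell import imaging
from h import *
for n,(x0,y0,w,h) in {"top":(150,170,110,100),"side":(170,90,130,130)}.items():
    s=imaging.snapshot(n); np.savez(n+"1.npz",**s)
    cv2.imwrite(f"pics/{n}1.png",cv2.resize(cv2.convertScaleAbs(s["frame"],alpha=2)[y0:y0+h,x0:x0+w],None,fx=4,fy=4))
E
```

```text
t 3.10 q [ 0.278  0.357  0.075  1.29  -0.    -0.041] tcp [564.2 161.1 199.8] xang 108.27 zax [-1.2e-03 -4.0e-04 -1.0e+00] F [-0.46 -1.34  0.6 ] M [-0.   -0.02 -0.01] gap 0.0851
need tool mm [  1.4   0.4 115.8] turn -0.43
```

View pics/side1.png

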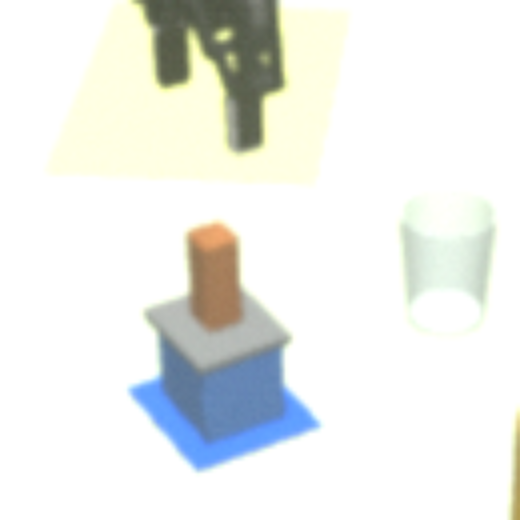

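View pics/top1.png

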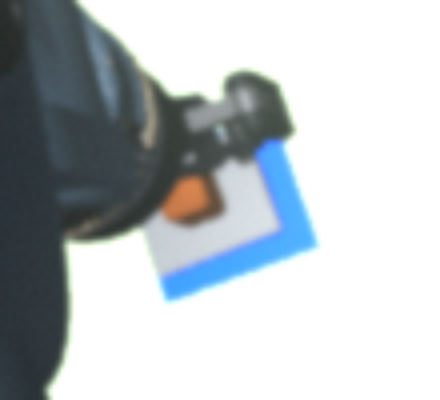

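Call:
apply_moves(
  deltas=[
    [[1, 0, 30, -0.4], [0, 0, 30, 0], [0, 0, 30, 0], [0, 0, 18, 0], [0, 0, 8, 0]],
  ],
)

```text
t: 3.7
tcp_pos: [0.563, 0.1611, 0.0828]
orientation: [-1.831, -2.551, 0.003]
ft_force: [0.4, -0.5, 1.2]
finger_gap: 0.0857
```

```bash
python3 st.py "[564,162.5,84]" 108.7
```

```text
t 3.70 q [ 0.279  0.427 -0.129  1.018  0.    -0.047] tcp [563.  161.1  82.8] xang 108.66 zax [-2.6e-03 -7.0e-04 -1.0e+00] F [ 0.43 -0.47  1.17] M [ 0.02 -0.01 -0.03] gap 0.0857
need tool mm [ 1.   1.4 -1.2] turn -0.04
```

Close with firm grip.

Call:
apply_moves(
  deltas=[
    [[1, 1, -1, 0], [0, 0, 0, 0], [0, 0, 0, 0], [0, 0, 0, 0], [0, 0, 0, 0]],
  ],
  claw=0,
  force=100,
)

```text
t: 4.2
tcp_pos: [0.5657, 0.1636, 0.0866]
orientation: [1.829, 2.553, 0.003]
ft_force: [-0.4, 0.1, 5.6]
finger_gap: 0.025
```

Call:
apply_moves(
  deltas=[
    [[0, 0, 0, 0], [0, 0, 0, 0], [0, 0, 0, 0], [0, 0, 0, 0]],
  ],
)

```text
t: 4.6
tcp_pos: [0.5657, 0.1636, 0.0866]
orientation: [1.829, 2.553, 0.003]
ft_force: [-0.1, 0.8, 6.7]
finger_gap: 0.025
```

```bash
python3 st.py "[564,162.5,84]" 108.7
```

```text
t 4.60 q [ 0.281  0.425 -0.12   1.023  0.    -0.046] tcp [565.7 163.6  86.6] xang 108.77 zax [ 2.2e-03  7.0e-04 -1.0e+00] F [-0.15  0.8   6.68] M [-0.09  0.12  0.05] gap 0.0250
need tool mm [-0.5 -2.   2.6] turn 0.07
```

Call:
apply_moves(
  deltas=[
    [[0, 0, -3, 0], [0, 0, -10, 0], [0, 0, -20, 0], [0, 0, -25, 0], [0, 0, -25, 0]],
  ],
)

```text
t: 5.1
tcp_pos: [0.5644, 0.1632, 0.1693]
orientation: [-1.829, -2.553, 0.001]
ft_force: [0.7, -0.0, -3.6]
finger_gap: 0.0247
```

Call:
apply_moves(
  deltas=[
    [[0, 0, -10, 0], [0, 0, 0, 0], [0, 0, 0, 0], [0, 0, 0, 0]],
  ],
)

```text
t: 5.5
tcp_pos: [0.5641, 0.1631, 0.1769]
orientation: [-1.829, -2.553, 0.003]
ft_force: [-1.0, -0.8, -5.0]
finger_gap: 0.0252
```

```bash
python3 st.py; python3 - <<'E'
from workcell import imaging
from h import *
for n,(x0,y0,w,h) in {"side":(170,90,130,130)}.items():
    s=imaging.snapshot(n); np.savez(n+"2.npz",**s)
    cv2.imwrite(f"pics/{n}2.png",cv2.resize(cv2.convertScaleAbs(s["frame"],alpha=2)[y0:y0+h,x0:x0+w],None,fx=4,fy=4))
E
```

```text
t 5.50 q [ 0.281  0.368  0.033  1.238  0.    -0.046] tcp [564.1 163.1 176.9] xang 108.77 zax [-2.4e-03 -6.0e-04 -1.0e+00] F [-1.01 -0.81 -5.02] M [ 0.06  0.01 -0.01] gap 0.0252
```

View pics/side2.png

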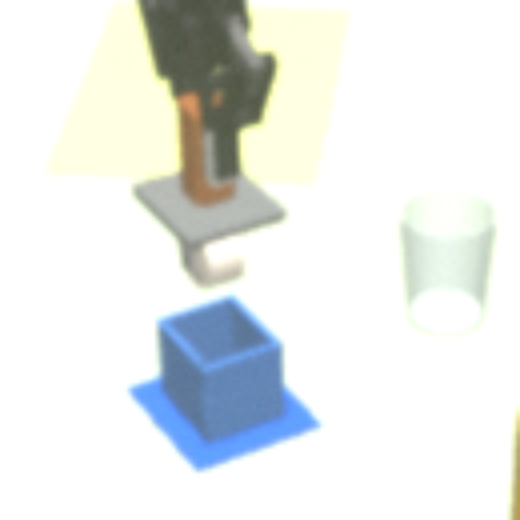

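```bash
python3 plan.py "[508,-232,177]" 93.3 15
```

```text
[-23.7 -12.    0. ] 1.03
[-23.9 -11.6   0. ] 1.03
[-24.2 -11.2   0. ] 1.03
[-24.4 -10.7   0. ] 1.03
[-24.5 -10.3   0. ] 1.03
[-24.7  -9.8   0. ] 1.03
[-24.9  -9.4   0. ] 1.03
[-25.1  -8.9   0. ] 1.03
[-25.2  -8.5   0. ] 1.03
[-25.4  -8.    0. ] 1.03
[-25.5  -7.6   0. ] 1.03
[-25.6  -7.1   0. ] 1.03
[-25.8  -6.7   0. ] 1.03
[-25.9  -6.2   0. ] 1.03
[-26.   -5.7   0. ] 1.03
```

Call:
apply_moves(
  deltas=[
    [[-12, -6, 0, 1], [-24, -12, 0, 1], [-24, -11, 0, 1], [-24, -11, 0, 1], [-24, -11, 0, 1]],
  ],
)

```text
t: 6.05
tcp_pos: [0.5461, 0.0436, 0.1777]
orientation: [-1.941, -2.47, 0.001]
ft_force: [0.0, -0.2, -5.7]
finger_gap: 0.0252
```

Call:
apply_moves(
  deltas=[
    [[-25, -10, 0, 1], [-25, -10, 0, 1], [-25, -9, 0, 1], [-25, -9, 0, 1], [-25, -9, 0, 1]],
  ],
)

```text
t: 6.55
tcp_pos: [0.5254, -0.0883, 0.1778]
orientation: [-2.047, -2.383, 0.001]
ft_force: [0.2, -0.1, -4.9]
finger_gap: 0.0252
```

Call:
apply_moves(
  deltas=[
    [[-25, -8, 0, 1], [-25, -8, 0, 1], [-26, -7, 0, 1], [-26, -7, 0, 1], [-26, -6, 0, 1]],
  ],
)

```text
t: 7.05
tcp_pos: [0.5045, -0.2196, 0.1778]
orientation: [-2.148, -2.291, 0.001]
ft_force: [0.7, 0.3, -3.6]
finger_gap: 0.0247
```

Call:
apply_moves(
  deltas=[
    [[-14, -4, 0, 0.5], [0, 0, 0, 0], [0, 0, 0, 0]],
  ],
)

```text
t: 7.35
tcp_pos: [0.5021, -0.2322, 0.178]
orientation: [-2.157, -2.282, -0.0]
ft_force: [-0.2, 0.3, -3.7]
finger_gap: 0.0249
```

```bash
python3 st.py "[508,-232,132]" 93.3; python3 - <<'E'
from workcell import imaging
from h import *
for n,(x0,y0,w,h) in {"side":(150,170,150,170),"top":(270,170,150,110)}.items():
    s=imaging.snapshot(n); np.savez(n+"3.npz",**s)
    cv2.imwrite(f"pics/{n}3.png",cv2.resize(cv2.convertScaleAbs(s["frame"],alpha=2)[y0:y0+h,x0:x0+w],None,fx=3.5,fy=3.5))
E
```

```text
t 7.35 q [-0.434  0.309 -0.052  1.21   0.    -0.49 ] tcp [ 502.1 -232.2  178. ] xang 93.23 zax [-7.e-04  8.e-04 -1.e+00] F [-0.21  0.31 -3.67] M [-0.01  0.01 -0.02] gap 0.0249
need tool mm [-0.1  6.  46. ] turn -0.07
```

View pics/side3.png

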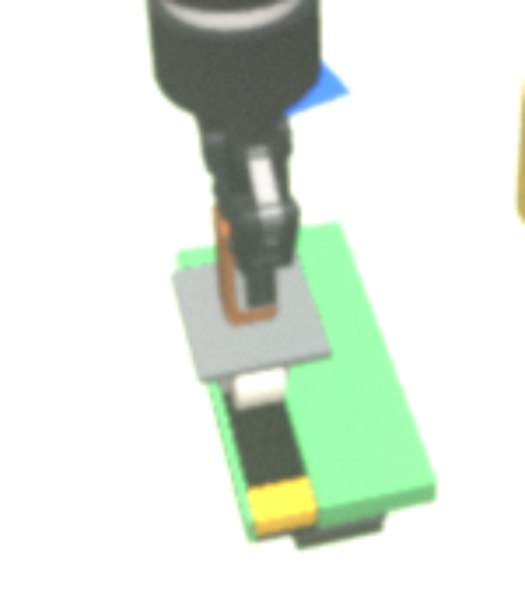

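View pics/top3.png

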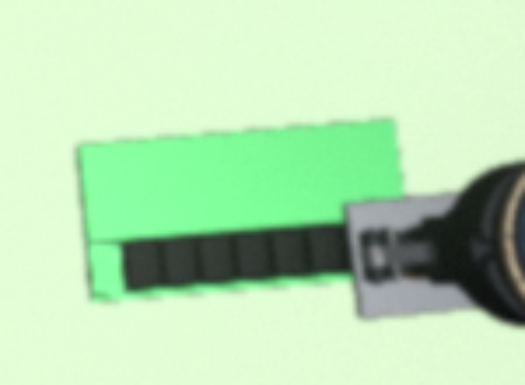

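```bash
python3 - <<'E'
from h import *
t=dict(np.load("top3.npz"))
for z in (.161,.153):
  W=[ray(t,(x-1.25)/3.5+270,(y-1.25)/3.5+170,z)[:2]*1000 for x,y in((343,204),(361,318))]
  m=(W[0]+W[1])/2; a=np.radians(93.3)
  print(W,m,m-38*np.array([np.cos(a),np.sin(a)]))
E
```

```text
[array([ 528.99578135, -190.87413625]), array([ 464.65366382, -196.06525467])] [ 496.82472258 -193.46969546] [ 499.01215561 -231.40668449]
[array([ 529.33208504, -193.11588096]), array([ 464.29660774, -198.36293961])] [ 496.81434639 -195.73941029] [ 499.00177941 -233.67639932]
```

Call:
apply_moves(
  deltas=[
    [[0, 3.5, 10, 0], [0, 3.5, 12, 0], [0, 0, 12, 0], [0, 0, 8, 0], [0, 0, 0, 0]],
  ],
)

```text
t: 7.95
tcp_pos: [0.5086, -0.2313, 0.1344]
orientation: [-2.155, -2.282, 0.002]
ft_force: [-0.1, -0.4, -4.2]
finger_gap: 0.0252
```

Call:
apply_moves(
  deltas=[
    [[0, 0, 2, 0], [0, 0, 2, 0], [0, 0, 1, 0], [0, 0, 1, 0], [0, 0, 0, 0]],
  ],
)

```text
t: 8.45
tcp_pos: [0.5095, -0.2319, 0.1304]
orientation: [2.157, 2.284, 0.0]
ft_force: [-0.4, 0.3, -3.5]
finger_gap: 0.0248
```

```bash
python3 st.py "[508,-232,132]" 93.3
```

```text
t 8.45 q [-0.427  0.348 -0.122  1.101  0.    -0.484] tcp [ 509.5 -231.9  130.4] xang 93.27 zax [ 1.e-04  0.e+00 -1.e+00] F [-0.36  0.25 -3.48] M [-0.05  0.01 -0.01] gap 0.0248
need tool mm [ 0.  -1.5 -1.6] turn -0.03
```

Call:
apply_moves(
  deltas=[
    [[0, 0, 1, 0], [0, 0, 1, 0], [0, 0, 1, 0], [0, 0, 0, 0]],
  ],
)

```text
t: 8.85
tcp_pos: [0.5094, -0.2319, 0.1271]
orientation: [-2.157, -2.284, 0.0]
ft_force: [-0.2, -0.2, -4.6]
finger_gap: 0.0251
```

Call:
apply_moves(
  deltas=[
    [[0, 0, 1, 0], [0, 0, 1, 0], [0, 0, 1, 0], [0, 0, 0, 0]],
  ],
)

```text
t: 9.25
tcp_pos: [0.5097, -0.232, 0.1244]
orientation: [2.157, 2.284, 0.0]
ft_force: [-0.1, 0.1, -0.4]
finger_gap: 0.0249
```

Call:
apply_moves(
  deltas=[
    [[0, 0, 1, 0], [0, 0, 1, 0], [0, 0, 0, 0]],
  ],
)

```text
t: 9.55
tcp_pos: [0.5096, -0.232, 0.1223]
orientation: [2.157, 2.284, -0.0]
ft_force: [-0.3, -1.3, -0.7]
finger_gap: 0.0254
```

Call:
apply_moves(
  deltas=[
    [[0, 0, 1, 0], [0, 0, 0, 0]],
  ],
)

```text
t: 9.75
tcp_pos: [0.5097, -0.2322, 0.1217]
orientation: [2.157, 2.283, 0.0]
ft_force: [-1.5, -1.3, 4.2]
finger_gap: 0.0247
```

Call:
apply_moves(
  deltas=[
    [[0, 0, 1, 0], [0, 0, 0, 0]],
  ],
)

```text
t: 9.95
tcp_pos: [0.5099, -0.2323, 0.1213]
orientation: [2.156, 2.283, 0.0]
ft_force: [-2.6, -1.2, 9.7]
finger_gap: 0.0253
```

Call:
apply_moves(
  deltas=[
    [[0, 0, 1, 0], [0, 0, 0, 0]],
  ],
)

```text
t: 10.15
tcp_pos: [0.51, -0.2325, 0.1208]
orientation: [2.156, 2.282, 0.0]
ft_force: [-3.5, -0.4, 14.4]
finger_gap: 0.0248
```

Call:
apply_moves(
  deltas=[
    [[0, 0, -0.3, 0], [1, 0, 0, 0], [2, 0, 0, 0], [2, 0, 0, 0]],
  ],
)

```text
t: 10.55
tcp_pos: [0.5097, -0.2281, 0.1211]
orientation: [2.156, 2.281, -0.002]
ft_force: [-3.9, -3.7, 11.7]
finger_gap: 0.0249
```

Call:
apply_moves(
  deltas=[
    [[2, 0, 0, 0], [2, 0, 0, 0], [2, 0, 0, 0]],
  ],
)

```text
t: 10.85
tcp_pos: [0.5093, -0.2216, 0.1211]
orientation: [2.156, 2.282, -0.0]
ft_force: [-3.1, -0.9, 12.5]
finger_gap: 0.025
```

```bash
python3 st.py
```

```text
t 10.85 q [-4.100e-01  3.460e-01 -1.510e-01  1.072e+00 -1.000e-03 -4.670e-01] tcp [ 509.3 -221.6  121.1] xang 93.25 zax [ 0.0017 -0.0019 -1.    ] F [-3.11 -0.89 12.53] M [-0.3   1.01 -0.01] gap 0.0250
```

Call:
apply_moves(
  deltas=[
    [[2, 0, 0, 0], [2, 0, 0, 0], [2, 0, 0, 0], [2, 0, 0, 0]],
  ],
)

```text
t: 11.25
tcp_pos: [0.5088, -0.2135, 0.1211]
orientation: [2.156, 2.282, -0.0]
ft_force: [-3.2, -1.0, 14.2]
finger_gap: 0.0248
```

Call:
apply_moves(
  deltas=[
    [[2, 0, 0, 0], [2, 0, 0, 0], [2, 0, 0, 0], [2, 0, 0, 0]],
  ],
)

```text
t: 11.65
tcp_pos: [0.5085, -0.2061, 0.1212]
orientation: [2.155, 2.281, -0.001]
ft_force: [-4.1, -3.6, 12.9]
finger_gap: 0.0254
```

Call:
apply_moves(
  deltas=[
    [[2, 0, 0, 0], [2, 0, -0.1, 0], [2, 0, 0, 0], [2, 0, 0, 0]],
  ],
)

```text
t: 12.05
tcp_pos: [0.5079, -0.1977, 0.1212]
orientation: [2.156, 2.282, -0.0]
ft_force: [-3.7, -0.9, 13.7]
finger_gap: 0.0249
```

Call:
apply_moves(
  deltas=[
    [[2, 0, 0, 0], [2, 0, -0.1, 0], [2, 0, 0, 0], [2, 0, 0, 0]],
  ],
)

```text
t: 12.45
tcp_pos: [0.5074, -0.1895, 0.1213]
orientation: [2.156, 2.282, 0.0]
ft_force: [-3.5, -2.0, 14.1]
finger_gap: 0.0251
```

Call:
apply_moves(
  deltas=[
    [[2, 0, 0, 0], [2, 0, 0, 0], [2, 0, 0, 0], [2, 0, 0, 0]],
  ],
)

```text
t: 12.85
tcp_pos: [0.507, -0.1821, 0.1214]
orientation: [2.156, 2.281, -0.001]
ft_force: [-4.2, -4.4, 14.3]
finger_gap: 0.0252
```

```bash
python3 st.py
```

```text
t 12.85 q [-0.344  0.319 -0.191  1.058 -0.002 -0.4  ] tcp [ 507.  -182.1  121.4] xang 93.24 zax [ 0.0017 -0.0029 -1.    ] F [-4.17 -4.38 14.26] M [-1.13  1.23 -0.02] gap 0.0252
```

Call:
apply_moves(
  deltas=[
    [[2, 0, -0.3, 0], [2, 0, 0, 0], [2, 0, 0, 0], [2, 0, -0.1, 0]],
  ],
)

```text
t: 13.25
tcp_pos: [0.5065, -0.1736, 0.1216]
orientation: [2.156, 2.282, -0.0]
ft_force: [-2.9, -0.7, 11.9]
finger_gap: 0.0251
```

Call:
apply_moves(
  deltas=[
    [[2, 0, 0, 0], [2, 0, -0.1, 0], [2, 0, 0, 0], [2, 0, 0, 0]],
  ],
)

```text
t: 13.65
tcp_pos: [0.5061, -0.1654, 0.1216]
orientation: [2.156, 2.282, 0.0]
ft_force: [-3.7, -1.2, 12.8]
finger_gap: 0.0248
```

Call:
apply_moves(
  deltas=[
    [[2, 0, 0, 0], [2, 0, -0.1, 0], [2, 0, 0, 0], [2, 0, 0, 0]],
  ],
)

```text
t: 14.05
tcp_pos: [0.5056, -0.1579, 0.1218]
orientation: [2.156, 2.281, -0.001]
ft_force: [-3.3, -3.6, 12.6]
finger_gap: 0.0252
```

Call:
apply_moves(
  deltas=[
    [[2, 0, 0, 0], [2, 0, -0.1, 0], [2, 0, 0, 0], [2, 0, 0, 0]],
  ],
)

```text
t: 14.45
tcp_pos: [0.5051, -0.1495, 0.1218]
orientation: [2.156, 2.282, 0.0]
ft_force: [-4.0, -1.4, 12.6]
finger_gap: 0.0247
```

Call:
apply_moves(
  deltas=[
    [[2, 0, 0, 0], [2, 0, -0.1, 0], [2, 0, 0, 0], [2, 0, 0, 0]],
  ],
)

```text
t: 14.85
tcp_pos: [0.5047, -0.1414, 0.1219]
orientation: [2.156, 2.282, 0.0]
ft_force: [-3.1, -1.5, 11.9]
finger_gap: 0.0251
```

Call:
apply_moves(
  deltas=[
    [[2, 0, 0, 0], [2, 0, -0.1, 0], [2, 0, 0, 0], [2, 0, 0, 0]],
  ],
)

```text
t: 15.25
tcp_pos: [0.5043, -0.1338, 0.122]
orientation: [2.156, 2.282, -0.001]
ft_force: [-3.4, -3.4, 13.4]
finger_gap: 0.0248
```

```bash
python3 st.py;  python3 - <<'E'
from workcell import imaging
from h import *
for n,(x0,y0,w,h) in {"side":(150,170,150,170)}.items():
    s=imaging.snapshot(n)
    cv2.imwrite(f"pics/{n}4.png",cv2.resize(cv2.convertScaleAbs(s["frame"],alpha=2)[y0:y0+h,x0:x0+w],None,fx=3.5,fy=3.5))
E
```

```text
t 15.25 q [-0.258  0.292 -0.229  1.047 -0.002 -0.315] tcp [ 504.3 -133.8  122. ] xang 93.25 zax [ 0.0016 -0.0021 -1.    ] F [-3.44 -3.42 13.43] M [-1.    0.98 -0.07] gap 0.0248
```

View pics/side4.png

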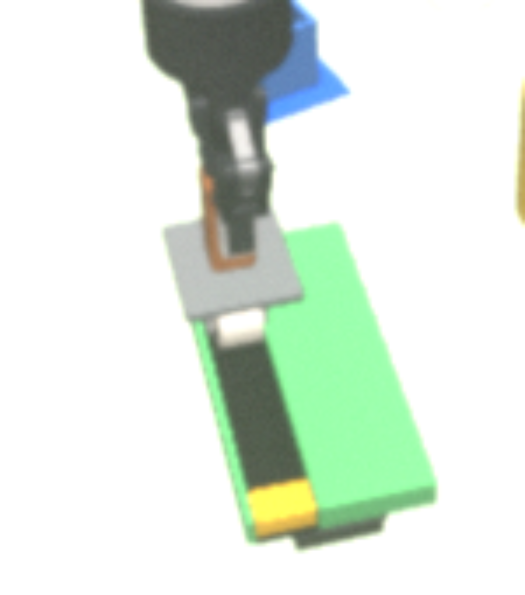

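Call:
apply_moves(
  deltas=[
    [[2, 0, 0, 0], [2, 0, -0.1, 0], [2, 0, 0, 0], [2, 0, 0, 0]],
  ],
)

```text
t: 15.7
tcp_pos: [0.5037, -0.1255, 0.122]
orientation: [2.156, 2.282, 0.0]
ft_force: [-2.8, -1.6, 11.3]
finger_gap: 0.0252
```

Call:
apply_moves(
  deltas=[
    [[2, 0, 0, 0], [2, 0, -0.1, 0], [2, 0, 0, 0], [2, 0, 0, 0]],
  ],
)

```text
t: 16.1
tcp_pos: [0.5033, -0.1173, 0.1221]
orientation: [2.156, 2.283, 0.001]
ft_force: [-3.2, -0.7, 11.9]
finger_gap: 0.0253
```

Call:
apply_moves(
  deltas=[
    [[2, 0, 0, 0], [2, 0, -0.1, 0], [2, 0, 0, 0], [2, 0, 0, 0]],
  ],
)

```text
t: 16.5
tcp_pos: [0.5029, -0.1099, 0.1222]
orientation: [2.156, 2.282, -0.001]
ft_force: [-2.9, -3.6, 10.6]
finger_gap: 0.0245
```

Call:
apply_moves(
  deltas=[
    [[2, 0, 0, 0], [2, 0, -0.1, 0], [2, 0, 0, 0], [2, 0, 0, 0]],
  ],
)

```text
t: 16.9
tcp_pos: [0.5023, -0.1015, 0.1222]
orientation: [2.156, 2.282, 0.0]
ft_force: [-3.0, -1.1, 11.0]
finger_gap: 0.0247
```

Call:
apply_moves(
  deltas=[
    [[2, 0, 0, 0], [2, 0, -0.1, 0], [2, 0, 0, 0], [2, 0, 0, 0]],
  ],
)

```text
t: 17.3
tcp_pos: [0.5019, -0.0933, 0.1223]
orientation: [2.156, 2.283, 0.001]
ft_force: [-2.4, -1.2, 11.4]
finger_gap: 0.0251
```

Call:
apply_moves(
  deltas=[
    [[2, 0, 0.4, 0], [2, 0, 0, 0], [2, 0, 0, 0], [0, 0, 0, 0], [0, 0, 0, 0]],
  ],
)

```text
t: 17.8
tcp_pos: [0.5015, -0.0871, 0.1221]
orientation: [2.156, 2.283, 0.001]
ft_force: [-4.0, -0.3, 13.9]
finger_gap: 0.0249
```

Call:
apply_moves(
  deltas=[
    [[1, 0, 0, 0], [1, 0, 0, 0], [1, 0, 0, 0], [0, 0, 0, 0]],
  ],
)

```text
t: 18.2
tcp_pos: [0.5014, -0.0843, 0.1221]
orientation: [2.156, 2.283, 0.001]
ft_force: [-3.8, -0.3, 13.9]
finger_gap: 0.0247
```

```bash
python3 st.py
```

```text
t 18.20 q [-0.166  0.271 -0.259  1.039 -0.    -0.223] tcp [501.4 -84.3 122.1] xang 93.27 zax [ 1.6e-03 -5.0e-04 -1.0e+00] F [-3.81 -0.27 13.87] M [-0.08  1.09 -0.08] gap 0.0247
```

Now lift off gently and look at the strip.

Call:
apply_moves(
  deltas=[
    [[0, 0, -2, 0], [0, 0, -2, 0], [0, 0, -6, 0], [0, 0, -15, 0], [0, 0, -20, 0]],
  ],
)

```text
t: 18.7
tcp_pos: [0.5003, -0.0839, 0.1654]
orientation: [-2.155, -2.282, 0.002]
ft_force: [-0.1, 0.3, -4.7]
finger_gap: 0.025
```

Call:
apply_moves(
  deltas=[
    [[0, 0, -15, 0], [0, 0, 0, 0], [0, 0, 0, 0]],
  ],
)

```text
t: 19.0
tcp_pos: [0.501, -0.0841, 0.1804]
orientation: [-2.157, -2.284, 0.0]
ft_force: [-0.2, 0.7, -4.9]
finger_gap: 0.0252
```

```bash
python3 plan.py "[565.7,163.6,178]" 108.77 12;python3 st.py;  python3 - <<'E'
from workcell import imaging
from h import *
for n,(x0,y0,w,h) in {"side":(150,170,150,170),"top":(270,170,150,110)}.items():
    s=imaging.snapshot(n); np.savez(n+"5.npz",**s)
    cv2.imwrite(f"pics/{n}5.png",cv2.resize(cv2.convertScaleAbs(s["frame"],alpha=2)[y0:y0+h,x0:x0+w],None,fx=3.5,fy=3.5))
    P=cloud(s);H=hsv(s).astype(int);h,S,V=H[...,0],H[...,1],H[...,2]
    X,Y,Z=P[...,0],P[...,1],P[...,2]
    a=np.radians(93.3);lx=(X-.5317)*np.cos(a)+(Y+.160)*np.sin(a); ly=-(X-.5317)*np.sin(a)+(Y+.160)*np.cos(a)
    for i in range(7):
        c=-.072+.024*i
        mb=(abs(lx-c)<.009)&(abs(ly-.03)<.011)&(V<70); mg=(abs(lx-c)<.009)&(ly<.005)&(ly>-.045)&(h>45)&(h<80)&(S>90)
        print(n,i+1,mb.sum(),mg.sum(),(np.median(Z[mb])*1e3).round(1) if mb.any() else None,(np.median(Z[mg])*1e3).round(1) if mg.any() else None)
E
```

```text
[20.3  6.6  0.2] -1.29
[20.1  7.   0.2] -1.29
[20.   7.5  0.2] -1.29
[19.8  7.9  0.2] -1.29
[19.6  8.4  0.2] -1.29
[19.4  8.8  0.2] -1.29
[19.2  9.2  0.2] -1.29
[19.   9.7  0.2] -1.29
[18.8 10.1  0.2] -1.29
[18.6 10.5  0.2] -1.29
[18.3 10.9  0.2] -1.29
[18.1 11.3  0.2] -1.29
t 19.00 q [-0.166  0.232 -0.154  1.185  0.    -0.224] tcp [501.  -84.1 180.4] xang 93.27 zax [-2.e-04  2.e-04 -1.e+00] F [-0.16  0.67 -4.93] M [ 0.02 -0.    0.03] gap 0.0252
side 1 94 194 45.8 43.7
side 2 94 190 46.1 44.0
side 3 86 169 46.0 44.1
side 4 85 165 46.2 44.5
side 5 270 156 256.6 44.7
side 6 1127 150 349.9 44.8
side 7 77 143 47.4 45.0
top 1 0 0 None None
top 2 0 0 None None
top 3 0 0 None None
top 4 0 0 None None
top 5 191 0 676.8 None
top 6 1110 24 676.6 44.5
top 7 303 114 672.7 44.6
```

View pics/side5.png

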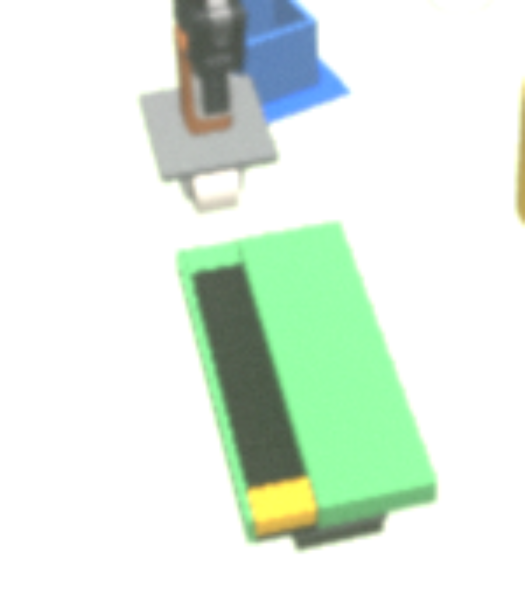

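Call:
apply_moves(
  deltas=[
    [[10, 3, 0, -1.3], [20, 7, 0, -1.3], [20, 7, 0, -1.3], [20, 8, 0, -1.3], [20, 8, 0, -1.3]],
  ],
)

```text
t: 19.6
tcp_pos: [0.5242, 0.0104, 0.1802]
orientation: [-2.021, -2.404, 0.001]
ft_force: [-0.0, 0.9, -4.3]
finger_gap: 0.025
```

Call:
apply_moves(
  deltas=[
    [[19, 9, 0, -1.3], [19, 9, 0, -1.3], [19, 10, 0, -1.3], [19, 10, 0, -1.3], [19, 10, 0, -1.3]],
  ],
)

```text
t: 20.1
tcp_pos: [0.5505, 0.1136, 0.1801]
orientation: [-1.881, -2.515, 0.001]
ft_force: [-0.5, -0.2, -4.9]
finger_gap: 0.0248
```

Call:
apply_moves(
  deltas=[
    [[18, 11, 0, -1.3], [18, 11, 0, -1.2], [0, 0, 0, 0], [0, 0, 0, 0]],
  ],
)

```text
t: 20.5
tcp_pos: [0.5608, 0.1536, 0.18]
orientation: [-1.827, -2.555, 0.002]
ft_force: [1.0, -0.5, -5.0]
finger_gap: 0.025
```

```bash
python3 st.py "[565.7,163.6,178]" 108.77
```

```text
t 20.50 q [ 0.267  0.356  0.023  1.239 -0.    -0.062] tcp [560.8 153.6 180. ] xang 108.87 zax [-1.5e-03 -4.0e-04 -1.0e+00] F [ 1.03 -0.55 -5.04] M [-0.02 -0.06  0.07] gap 0.0250
need tool mm [7.9 7.9 2. ] turn 0.10
```

Call:
apply_moves(
  deltas=[
    [[4, 4, 1, 0], [4, 4, 1, 0], [0, 0, 0, 0], [0, 0, 0, 0]],
  ],
)

```text
t: 20.9
tcp_pos: [0.5663, 0.1628, 0.1787]
orientation: [-1.83, -2.554, 0.0]
ft_force: [0.0, 0.0, -5.3]
finger_gap: 0.0249
```

```bash
python3 st.py "[565.7,163.6,178]" 108.77;  python3 - <<'E'
from workcell import imaging
from h import *
for n,(x0,y0,w,h) in {"side":(170,90,130,130),"top":(150,170,110,100)}.items():
    s=imaging.snapshot(n); np.savez(n+"6.npz",**s)
    cv2.imwrite(f"pics/{n}6.png",cv2.resize(cv2.convertScaleAbs(s["frame"],alpha=2)[y0:y0+h,x0:x0+w],None,fx=4,fy=4))
E
```

```text
t 20.90 q [ 0.28   0.369  0.039  1.241  0.    -0.048] tcp [566.3 162.8 178.7] xang 108.76 zax [-3.e-04 -0.e+00 -1.e+00] F [ 0.    0.02 -5.3 ] M [ 0.01 -0.05 -0.01] gap 0.0249
need tool mm [ 0.9 -0.3  0.7] turn -0.01
```

View pics/side6.png

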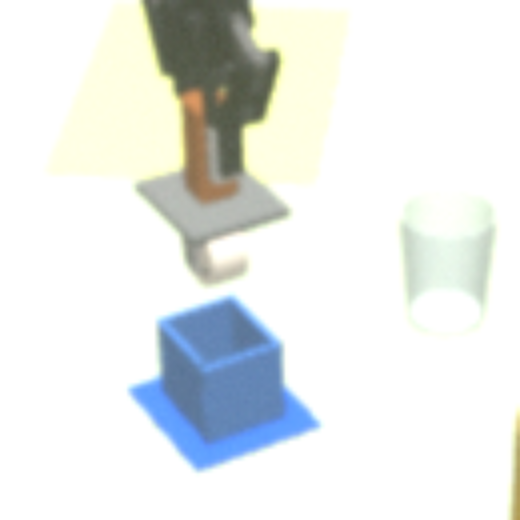

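View pics/top6.png

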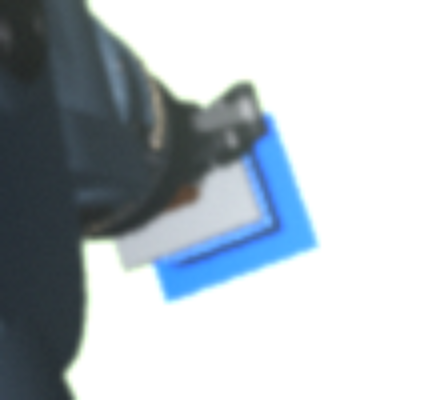

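Call:
apply_moves(
  deltas=[
    [[0.5, 0, 8, 0], [0, 0, 10, 0], [0, 0, 10, 0], [0, 0, 8, 0], [0, 0, 4, 0]],
  ],
)

```text
t: 21.5
tcp_pos: [0.5655, 0.1633, 0.1374]
orientation: [-1.829, -2.553, 0.002]
ft_force: [-0.3, -0.2, -4.2]
finger_gap: 0.0252
```

Call:
apply_moves(
  deltas=[
    [[0, 0, 8, 0], [0, 0, 10, 0], [0, 0, 10, 0], [0, 0, 8, 0], [0, 0, 3, 0]],
  ],
)

```text
t: 22.0
tcp_pos: [0.5656, 0.1633, 0.0986]
orientation: [-1.829, -2.553, 0.002]
ft_force: [-0.0, 0.3, -5.1]
finger_gap: 0.0246
```

```bash
python3 st.py "[565.7,163.6,86.6]" 108.77
```

```text
t 22.00 q [ 0.281  0.418 -0.098  1.056  0.    -0.047] tcp [565.6 163.3  98.6] xang 108.77 zax [-1.5e-03 -3.0e-04 -1.0e+00] F [-0.02  0.29 -5.06] M [0.06 0.02 0.02] gap 0.0246
need tool mm [ 0.2  0.2 12. ] turn 0.00
```

Call:
apply_moves(
  deltas=[
    [[0, 0, 3, 0], [0, 0, 3, 0], [0, 0, 2, 0], [0, 0, 2, 0], [0, 0, 0, 0]],
  ],
)

```text
t: 22.5
tcp_pos: [0.5661, 0.1635, 0.0897]
orientation: [-1.829, -2.554, 0.0]
ft_force: [-0.3, -0.3, -4.2]
finger_gap: 0.025
```

Call:
apply_moves(
  deltas=[
    [[0, 0, 1, 0], [0, 0, 0.5, 0], [0, 0, 0, 0]],
  ],
)

```text
t: 22.8
tcp_pos: [0.5661, 0.1635, 0.0883]
orientation: [-1.829, -2.554, -0.0]
ft_force: [0.2, -0.1, -4.5]
finger_gap: 0.0249
```

```bash
python3 st.py "[565.7,163.6,86.6]" 108.77
```

```text
t 22.80 q [ 0.281  0.426 -0.114  1.03   0.    -0.047] tcp [566.1 163.5  88.3] xang 108.77 zax [-1.e-04  1.e-04 -1.e+00] F [ 0.23 -0.13 -4.53] M [0.02 0.01 0.  ] gap 0.0249
need tool mm [ 0.2 -0.3  1.7] turn 0.00
```

Call:
apply_moves(
  deltas=[
    [[0, 0, 0.8, 0], [0, 0, 0.8, 0], [0, 0, 0, 0]],
  ],
)

```text
t: 23.1
tcp_pos: [0.5661, 0.1635, 0.0867]
orientation: [-1.829, -2.554, -0.0]
ft_force: [0.4, 0.2, -4.2]
finger_gap: 0.0247
```

Call:
apply_moves(
  deltas=[
    [[0, 0, 0.5, 0], [0, 0, 0.5, 0], [0, 0, 0, 0]],
  ],
)

```text
t: 23.4
tcp_pos: [0.5661, 0.1634, 0.0866]
orientation: [1.829, 2.554, 0.001]
ft_force: [-3.6, -0.8, 5.3]
finger_gap: 0.0247
```

Call:
apply_moves(
  deltas=[
    [[0, 0, 0, 0], [0, 0, 0, 0], [0, 0, 0, 0]],
  ],
  force=20,
  claw=0,
)

```text
t: 23.7
tcp_pos: [0.5661, 0.1635, 0.0866]
orientation: [1.829, 2.554, 0.001]
ft_force: [-3.8, -0.9, 4.5]
finger_gap: 0.0247
```

Call:
apply_moves(
  deltas=[
    [[0, 0, 0, 0], [0, 0, 0, 0], [0, 0, 0, 0], [0, 0, 0, 0], [0, 0, 0, 0]],
  ],
  claw=1,
)

```text
t: 24.2
tcp_pos: [0.5662, 0.1635, 0.0857]
orientation: [-1.829, -2.554, -0.0]
ft_force: [0.5, 0.2, -0.6]
finger_gap: 0.0852
```

Call:
apply_moves(
  deltas=[
    [[0, 0, 0, 0], [0, 0, 0, 0], [0, 0, -5, 0], [0, 0, -10, 0]],
  ],
)

```text
t: 24.6
tcp_pos: [0.5657, 0.1633, 0.1007]
orientation: [-1.829, -2.553, 0.002]
ft_force: [0.2, -0.8, -0.6]
finger_gap: 0.0852
```

```bash
python3 st.py "[565.7,163.6,86.6]" 108.77
```

```text
t 24.60 q [ 0.281  0.417 -0.095  1.06   0.    -0.047] tcp [565.7 163.3 100.7] xang 108.77 zax [-1.3e-03 -3.0e-04 -1.0e+00] F [ 0.22 -0.84 -0.58] M [ 0.06 -0.01  0.03] gap 0.0852
need tool mm [ 0.3  0.1 14.1] turn 0.00
```

Call:
apply_moves(
  deltas=[
    [[0, 0, -20, 0], [0, 0, -30, 0], [0, 0, -30, 0], [0, 0, -30, 0], [0, 0, -20, 0]],
  ],
)

```text
t: 25.1
tcp_pos: [0.5666, 0.1636, 0.2341]
orientation: [1.828, 2.552, 0.004]
ft_force: [0.8, -0.9, 0.3]
finger_gap: 0.0855
```

Call:
apply_moves(
  deltas=[
    [[-30, -30, 0, 0], [-30, -30, 0, 0], [-30, -30, 0, 0], [-30, -30, 0, 0], [0, 0, 0, 0]],
  ],
)

```text
t: 25.6
tcp_pos: [0.489, 0.008, 0.2321]
orientation: [1.833, 2.55, -0.001]
ft_force: [-0.5, -0.3, -0.6]
finger_gap: 0.0855
```

```bash
python3 st.py;  python3 - <<'E'
from workcell import imaging
from h import *
for n,(x0,y0,w,h) in {"side":(150,90,160,250),"top":(140,100,260,170)}.items():
    s=imaging.snapshot(n); np.savez(n+"7.npz",**s)
    cv2.imwrite(f"pics/{n}7.png",cv2.resize(cv2.convertScaleAbs(s["frame"],alpha=2)[y0:y0+h,x0:x0+w],None,fx=2.3,fy=2.3))
    P=cloud(s);H=hsv(s).astype(int);h,S,V=H[...,0],H[...,1],H[...,2]
    X,Y,Z=P[...,0],P[...,1],P[...,2]
    a=np.radians(93.3);lx=(X-.5317)*np.cos(a)+(Y+.160)*np.sin(a); ly=-(X-.5317)*np.sin(a)+(Y+.160)*np.cos(a)
    for i in range(7):
        c=-.072+.024*i
        mb=(abs(lx-c)<.009)&(abs(ly-.03)<.011)&(V<70)&(Z<.1); mg=(abs(lx-c)<.009)&(ly<.005)&(ly>-.045)&(h>45)&(h<80)&(S>90)
        print(n,i+1,mb.sum(),mg.sum(),(np.median(Z[mb])*1e3).round(1) if mb.any() else None,(np.median(Z[mg])*1e3).round(1) if mg.any() else None)
E
```

```text
t 25.60 q [ 1.700e-02  1.760e-01 -9.200e-02  1.302e+00 -1.000e-03 -3.070e-01] tcp [489.    8.  232.1] xang 108.57 zax [ 5.e-04 -9.e-04 -1.e+00] F [-0.54 -0.28 -0.56] M [-0.   -0.01  0.02] gap 0.0855
side 1 97 190 45.7 43.9
side 2 84 188 46.0 44.2
side 3 84 175 46.4 44.1
side 4 73 161 46.6 44.6
side 5 72 155 46.3 44.6
side 6 73 148 46.5 45.1
side 7 67 138 47.0 45.0
top 1 0 0 None None
top 2 0 0 None None
top 3 0 0 None None
top 4 0 0 None None
top 5 0 0 None None
top 6 0 0 None None
top 7 0 0 None None
```

View pics/side7.png

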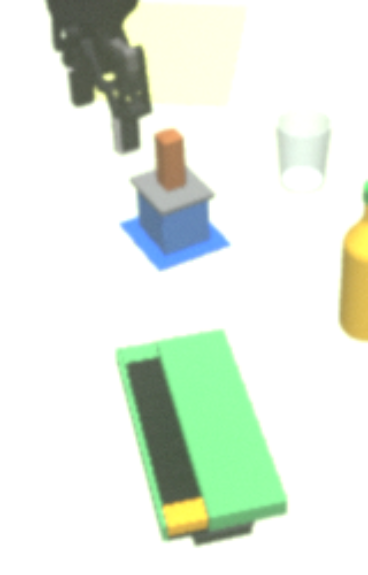

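View pics/top7.png

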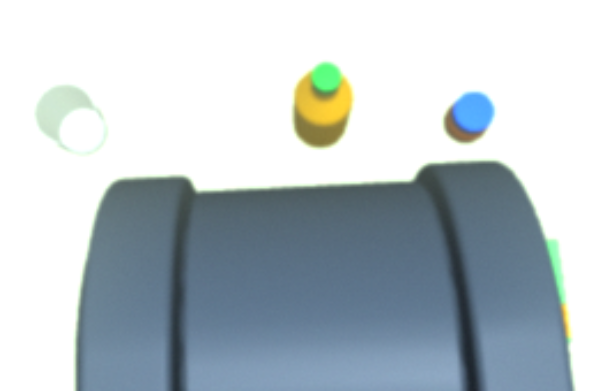

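```bash
python3 -c "
from workcell import workorder
print(workorder.hand_in())"
```

```text
the job is handed in; nothing more can be done
None
```

I rolled the trim from the yellow-marked end to piece 7, set the roller back in its holder, and handed the job in at about 25.6 s of the 72 s allowed. Hand-in gives no verdict, so the results below come from my own readings.

- **Pressing:** I felt for the depth on piece 1, then rolled about 148 mm in small steps. The vertical force was about 15 to 19 N, once the roller's weight of about 4.4 N is allowed for. The side forces raised the total to about 20 N at most in the readings, which were taken once per move, so short peaks in between would not show.
- **Trim:** In the last side-camera depth image, every piece sits about 1.4 to 2.3 mm above the green top. Fully home is 2 mm, and a fully proud piece would stand at 7 mm.
- **Roller:** It went down until the holder carried it, at the same tool height and within 0.5 mm of where I picked it up. The last side image shows it upright with its plate on the rim, and the gripper open and clear of it.
- **Bystanders:** The beaker and the bottle look unmoved in the last images, and so does the jar in the top view. I judged this by eye.
- **Checks that failed or disagreed:**
  - The top camera could not confirm the trim at the end because the arm blocked its view.
  - The two cameras first disagreed on the ledge by about 10 mm. Part of that was the ledge standing about 5 mm lower than nominal, which the depth readings and the felt contact confirmed. A few mm along the strip remained unexplained, so I used a middle value.
  - I did not measure the wheel's turn. If it rolled without slipping, it turned about 6.7 rad; 3.5 rad is needed.

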